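# Clamp the end rail back onto the bamboo tea tray

## Task

The narrow bamboo tea tray on the glue-up board has lost one end rail and the joint is already glued: stand the loose rail upright on the board against the tray's bare end, square and with its ends flush with the tray's sides, and let go of it. Then pump the one-hand clamp's trigger towards its handle until the jaw has closed on the rail, moving the jaw only by the trigger and leaving the tea things alone. Finish while still holding the trigger squeezed, with a firm but moderate pressure that keeps the rail tight against the tray without crushing it.

Things in the scene. Friction and masses are not known exactly. Their poses are not given: they have to be found in the camera images.
- rail: the loose end rail: plain bamboo bar 60 mm long (its x), 20 mm thick (its y), 36 mm tall (its z), 35 g, standing upright on the marble to the left or right of the board; the two long faces are alike, either may face the tray. Origin: centre of its underside
- tray: bamboo tea tray fixed on the board, 60 mm wide (its x); deck 100 mm long (its y) and up to 28 mm high. The other end rail, same size as the loose one, is still on its -y end, against the clamp's fixed jaw; the +y end is bare, its face at y = +50 mm. Low cleats (10 mm) stand beside it. Origin: centre of the deck's underside, on the board's top. Axes as the board's
- seat (a point): where the loose rail's origin belongs when home: on the board's top (12 mm above the marble), 10 mm beyond the middle of the tray's bare end face. Axes as the board's: x across the tray, away from the clamp's handle; y along the clamp bar, from tray to moving jaw; z up. When home the rail's length lies along this x, either way round
- board: fixed plywood glue-up board, 180 x 330 x 12 mm; the bar clamp lies on its side on it. Steel bar along y at x -45 to -27 mm (and notches), 28 to 40 mm above the marble; black clamp body at the -y end (x -65 to 13, y -146 to -70 mm), 50 mm high; handle and trigger stick out to -x over bare marble. Origin: on the marble, 22 mm to the -x side of the board's middle
- bar (a joint): travel of the clamp's notched bar with the moving jaw, m: 0 = fully open, grows as the jaw closes (towards the board's -y); at 0.045 the pad touches a rail that is home. Starts at 0.005 to 0.025. Spring pawls let it go only in the closing direction: it cannot be opened again
- jaw: the moving jaw on the bar's +y end: black arm across the tray's end with a rubber pad 30 mm wide and 26 mm tall; it reaches from the bar to 18 mm past the pad's middle and its top is 48 mm above the marble. Origin: centre of the pad's face, 34 mm above the marble; the face looks to the board's -y
- trigger (a joint): trigger angle, rad: 0 = at rest (spring return), 0.26 = squeezed to its stop. A full squeeze draws the jaw in about 10 mm; let it return below 0.03 for the next bite. Some 8 N at the blade move the jaw; on the rail the jaw presses about as hard as the squeeze: hold with 12 to 25 N, over 30 N may crush it. With the jaw on the rail the trigger stalls below 0.25; if it reaches the stop, pump again
- trigger_blade: black trigger blade, level, 10 mm thick (about along the board's y), 24 mm tall, 90 mm long. Origin: middle of the blade, the place for a finger, 105 mm from the pivot, 34 mm above the marble. A finger on its +y side pushes it to -y; a full squeeze moves this point 27 mm to -y. It leans 0.13 rad from square to the bar, at rest with its free end to +y, squeezed to -y
- handle: fixed black pistol handle beside the trigger, level, 18 mm thick (about along the board's y), 26 mm tall, 110 mm long, free end leaning 0.13 rad to -y. Origin: its middle, abreast of the blade's, 34 mm above the marble. Over both backs, handle and trigger measure 57 mm at rest, 30 mm squeezed. It stops a finger on its -y side: fingers that close evenly must be centred for the squeezed width
- gaiwan: white porcelain lidded tea bowl on its saucer, 106 mm across the saucer, 90 mm tall, standing beyond the board on the right; leave alone. Origin: centre of its underside
- pitcher: ribbed clear glass pitcher with a loop handle, 80 mm across, 100 mm tall, standing beyond the board on the left; leave alone. Origin: centre of its underside
- cup0: celadon cup, 62 mm across, 43 mm tall, on the robot's left; leave alone. Origin: centre of its underside
- cup1: celadon cup like the first, on the robot's right; leave alone. Origin: centre of its underside
- cup2: celadon cup like the first, beyond the board; leave alone. Origin: centre of its underside
- tong: slim steel tea tong lying flat, 165 mm long, on the robot's right; leave alone. Origin: at its middle, on the marble
- glue: white plastic glue bottle with a grey cap, 42 mm across, 105 mm tall, standing on the other side of the board than the loose rail; leave alone. Origin: centre of its underside
There are look-alikes about, which are no part of the job. What is meant by the rail is not green or pink, and is the smaller of those in its own colour.

How it is judged:
By the outcome, as a careful person would: the job done as asked, in the order asked, and still so for the second after the job is handed in, while the arm keeps its last pose, push and grip.
It also fails if it takes over 61 s, if anything falls off the work surface, if the arm or the gripper's body presses on something with over 40 N, if the wrist force passes 120 N, or if a joint passes its speed limit or range.

## Robot

A 6-joint arm with a two-finger parallel gripper is mounted at the origin on the work surface. World frame = base frame: x ahead of the robot, y to its left, z up, the work surface at z = 0. Lengths are in m, angles in rad, forces in N, time in s.
With the tool pointing down it reaches from about 0.15 to 0.775 m from the base axis. Payload 6.1 kg.
Tool frame: the origin (TCP) lies midway between the tips of the shut fingers; the grasp point (between the pads) lies 19 mm behind it (manip.tcp_to_grasp is the distance from the TCP to the grasp point, in m); z points along the fingers, y is the direction in which the jaws open and shut (so a half turn about z gives the same grasp; the last joint's range is limited). The gripper opens to 85 mm and grips with 20 to 120 N. Pads are 22 mm wide; open, the fingers measure 114 mm over their backs; the gripper's body (76 mm by 85 mm) begins 54 mm behind the grasp point. The pads swing forward as they close: fully open they stand 13 mm farther back than shut.
Start: joints at [-1.174, 0.126, -0.04, 1.405, 0, 1.571], TCP at [0.203, -0.484, 0.231] pointing down, gripper open.
Joint ranges: [-2.72, 2.72], [-0.95, 1.95], [-1.27, 1.35], [-1.78, 2.02], [-1.46, 1.47], [-3.14, 3.14]. Speed limits (rad/s): [2.39, 2.39, 3.01, 3.14, 3.14, 3.14].

## Interface

Orientations are given as a unit quaternion [x, y, z, w].
In Python, from plant import manip gives the robot as it stands.
- The arm moves only by the shell command python3 -m creep 'ROWS' [FORCE]. ROWS is JSON, a list of rows, each an object of numbers: "x", "y", "z": the shift along the tool's x, y, z in m; "ax", "ay", "az": the turn, a rotation vector about the tool's x, y, z in rad; "hand": the finger opening in m, from 0 to 0.0854. A call has 1 to 20 rows; each row shifts and turns the pose as measured when the row begins, along the tool's axes as they then stand; what a row does not reach is not made up. A row lasts 1/8 s, in which the tool goes at most 62.5 mm and 10.7 degrees, less where a joint would pass 70% of its speed; a pose out of reach is approached as far as the arm can. A call with a gripper value outside its range is refused whole. The fingers move at their own pace and stop on an object; FORCE is the grip in N (left out, the last holds). Time passes only in rows, so rows that do not move let the fingers close. It gives the time, the measured TCP pose, the force and the opening at its end, in the units of the state.
- manip.sense(): the state, without advancing time (a new reading comes with each control period).
- manip.camera(name): name is "scene" or "top"; returns a dict with "pixels" (384x512x3 uint8, red, green, blue), "intrinsics" (3x3 intrinsics, pixels), "D" ([k1, k2, p1, p2, k3] as OpenCV has them; the pictures are not rectified), "origin" and "rotation" of the camera in the world. Camera axes: x right, y up, looking along -z (the intrinsics and any distortion apply to the point x, -y, -z); pixel columns grow to the right and rows downward; lengths in m; the calibration is good to about 2 mm. A picture is of the moment at which its call begins. There is no depth.
- manip.job_done(): hands the job in, once; it reports no verdict.
The state is a dict: "time_s": time; "joint_pos": joint angles; "qvel": joint speeds; "joint_torque": joint torques, N m; "ee_pos": TCP position; "eef_rot": TCP orientation; "ft_force": force on the tool from outside, world axes, zero at the start; "torque": the same for the moment, N m; "grip_width": finger opening in m.
Only numpy, scipy, OpenCV 4.12 (cv2) and the standard library are available. Lean on these libraries where they do the work, as an engineer would, in place of code of your own. Each camera call takes 0.05 s, during which the arm holds its last target. There are 200 camera calls.

## Working session

There is one attempt and no reset: what is moved stays moved. The work goes in short steps, Python scripts to look and compute and a shell command to move; the robot and the scene stay as the last step left them, time stands still between calls to the robot, and variables do not carry over. Pictures are saved under pics/ and viewed, about 8 in all and at most 12, crops included, and the job is handed in when it is done.

```bash
mkdir -p pics; ls; python3 - <<'E'
from plant import manip
import cv2
for n in("scene","top"):
    c=manip.camera(n); cv2.imwrite(f"pics/{n}0.png",cv2.resize(c["pixels"][:,:,::-1],(800,600),interpolation=cv2.INTER_CUBIC))
    print(n,c["intrinsics"],c["D"],c["origin"],c["rotation"])
s=manip.sense();print(s)
E
```

```text
pics
scene [[420.99133165   0.         252.20664278]
 [  0.         420.99133165 192.03552268]
 [  0.           0.           1.        ]] [0.00214947 0.         0.         0.         0.        ] [1.55674386 0.23199946 0.79019494] [0.26813316 0.37038053 0.70543121 0.54156226]
top [[386.5675249    0.         256.30345139]
 [  0.         386.5675249  191.91504607]
 [  0.           0.           1.        ]] [-0.10952299  0.          0.          0.          0.        ] [ 0.50189839 -0.03085302  1.25752993] [-0.0200723   0.0254106   0.71095243 -0.70249416]
{'time_s': 0.1, 'joint_pos': array([-1.17401736e+00,  1.26334982e-01, -4.05121644e-02,  1.40538187e+00,
        9.51640782e-06,  1.57079957e+00]), 'qvel': array([-0.00070995, -0.00263023,  0.00278268, -0.00109908, -0.00107263,
       -0.00087972]), 'joint_torque': array([ 4.66346064e-04, -4.36911750e+01,  3.53601623e+01,  1.38076977e-02,
       -4.77248227e-05, -1.19517222e-05]), 'ee_pos': array([ 0.20274876, -0.48387816,  0.23059594]), 'eef_rot': array([ 9.80385335e-01,  1.97089019e-01, -1.36520845e-04, -7.03230017e-04]), 'ft_force': array([-0.83376809, -0.51618881,  0.45638   ]), 'torque': array([-0.01444537,  0.02136366,  0.00077519]), 'grip_width': 0.08526375267550917}
```

View pics/top0.png

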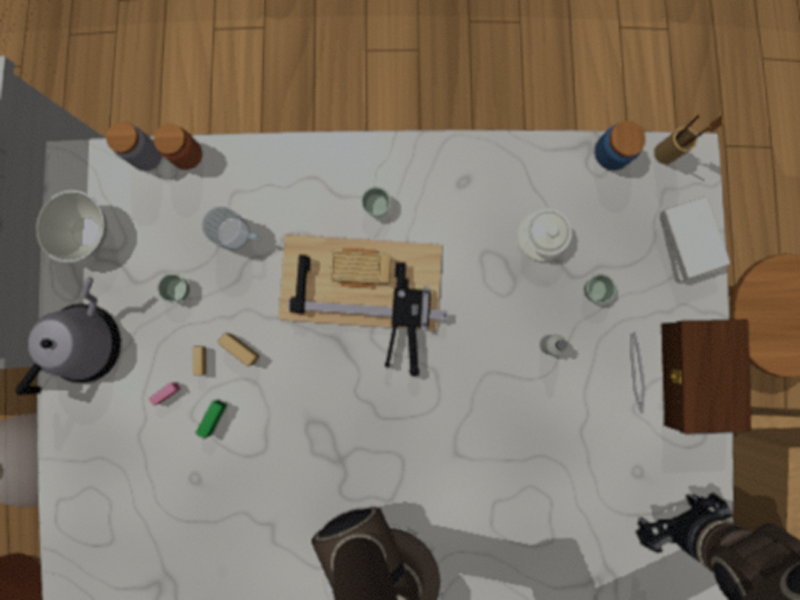

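View pics/scene0.png

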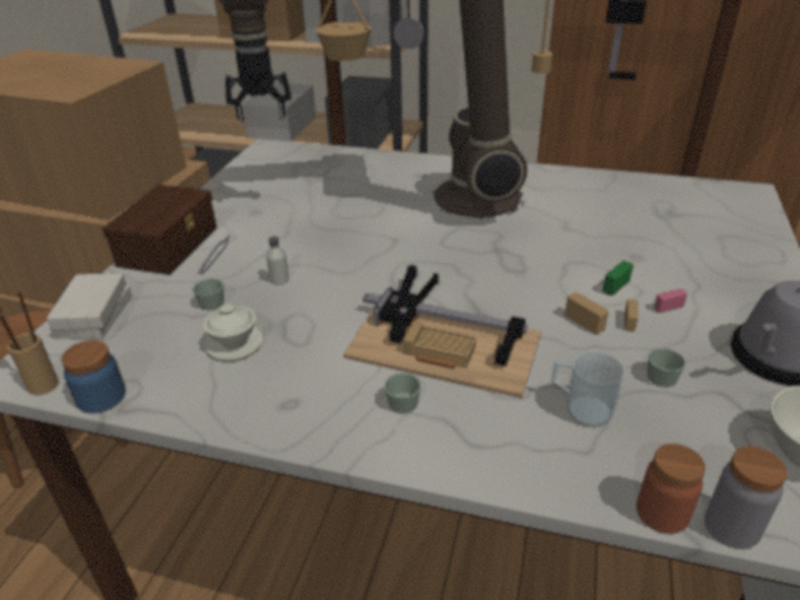

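The top view shows two bamboo-coloured bars at 800x600 px: (238,349), larger, and (198,360), smaller. A pink bar is at (165,393) and a green one at (210,418). The rail should be the smaller bamboo bar at (198,360). The board is around (360,280), with its handle and trigger pointing towards the robot. I'll confirm with a crop and measure.

```bash
cat > h.py <<'E'
from plant import manip
import numpy as np, cv2
from scipy.spatial.transform import Rotation as R
def cam(n):
    c=manip.camera(n); r=np.array(c["rotation"]); c["R"]=R.from_quat(r).as_matrix() if r.size==4 else r
    return c
def ray(c,uv):
    p=cv2.undistortPoints(np.float64(uv).reshape(-1,1,2),np.array(c["intrinsics"]),np.array(c["D"])).reshape(-1,2)
    return np.c_[p[:,0],-p[:,1],-np.ones(len(p))]@c["R"].T
def onz(c,uv,z):
    d=ray(c,uv); o=np.array(c["origin"]); return o+d*((z-o[2])/d[:,2])[:,None]
def proj(c,P):
    q=(np.atleast_2d(P)-np.array(c["origin"]))@c["R"]; q=q*[1,-1,-1]
    return cv2.projectPoints(q,np.zeros(3),np.zeros(3),np.array(c["intrinsics"]),np.array(c["D"]))[0].reshape(-1,2)
E
python3 - <<'E'
from h import *
c=cam("top"); im=c["pixels"]; hsv=cv2.cvtColor(im,cv2.COLOR_RGB2HSV)
m=cv2.inRange(hsv,(8,70,60),(28,255,255)); m[:120]=0;m[330:]=0;m[:,:90]=0;m[:,320:]=0
for k in cv2.findContours(m,cv2.RETR_EXTERNAL,cv2.CHAIN_APPROX_NONE)[0]:
    if cv2.contourArea(k)<40: continue
    for z in(.012,.036):
        P=onz(c,k.reshape(-1,2),z)
        r=cv2.minAreaRect(np.float32(P[:,:2]*1000)); print(cv2.contourArea(k),k.reshape(-1,2).mean(0).round(1),z,r,)
a=im[145:245,75:300]; cv2.imwrite("pics/crop1.png",cv2.resize(a[:,:,::-1],(800,356),interpolation=cv2.INTER_CUBIC))
E
```

```text
116.0 [127.3 230.5] 0.012 ((461.6070861816406, 378.6662902832031), (55.17136764526367, 23.272302627563477), 0.11678358912467957)
116.0 [127.3 230.5] 0.036 ((462.3834228515625, 370.7752990722656), (54.108306884765625, 22.8238525390625), 0.11678005009889603)
222.0 [152.4 223.3] 0.012 ((485.0118408203125, 297.4442138671875), (87.8813247680664, 31.07147979736328), 53.26029586791992)
222.0 [152.4 223.3] 0.036 ((485.3372802734375, 291.1183166503906), (86.18794250488281, 30.472780227661133), 53.26029586791992)
3779.0 [225.1 182.5] 0.012 ((621.0941162109375, 43.350555419921875), (326.3251647949219, 176.52235412597656), 85.54772186279297)
3779.0 [225.1 182.5] 0.036 ((618.79736328125, 41.92072296142578), (320.03717041015625, 173.12095642089844), 85.5477066040039)
```

View pics/crop1.png

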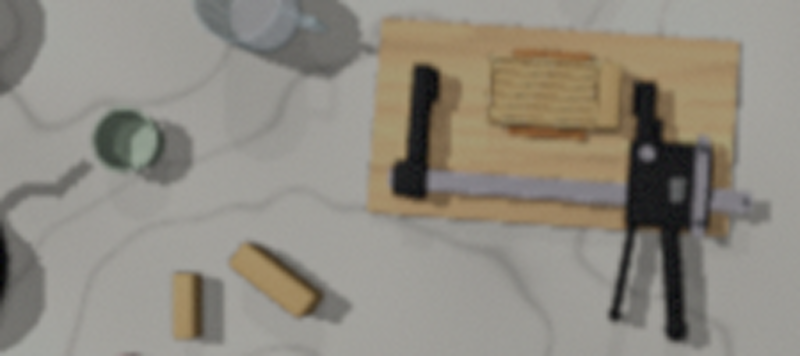

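The smaller bar at 800x600 px (198,360) measures about 57 x 22 mm, which fits 60 x 20, so it is the rail. The other (238,349) is about 88 x 31 mm, a look-alike. Next I'll look closely at the tray, jaw and trigger.

```bash
python3 - <<'E'
from h import *
t=cam("top")["pixels"][145:245,180:292]; s=cam("scene")["pixels"][165:260,215:350]
a=cv2.resize(t,None,fx=7,fy=6,interpolation=cv2.INTER_CUBIC)[:, :784]
a=cv2.resize(t,None,fx=5,fy=5,interpolation=cv2.INTER_CUBIC)
cv2.imwrite("pics/t2.png",a[:,:,::-1])
cv2.imwrite("pics/s2.png",cv2.resize(s,None,fx=5,fy=5,interpolation=cv2.INTER_CUBIC)[:,:,::-1])
E
```

```text
(no output)
```

View pics/t2.png

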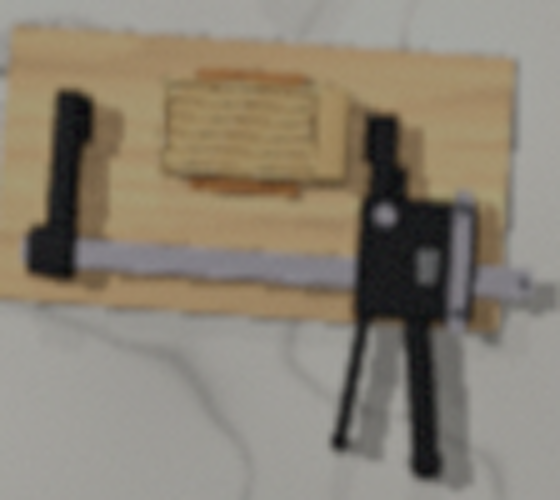

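View pics/s2.png

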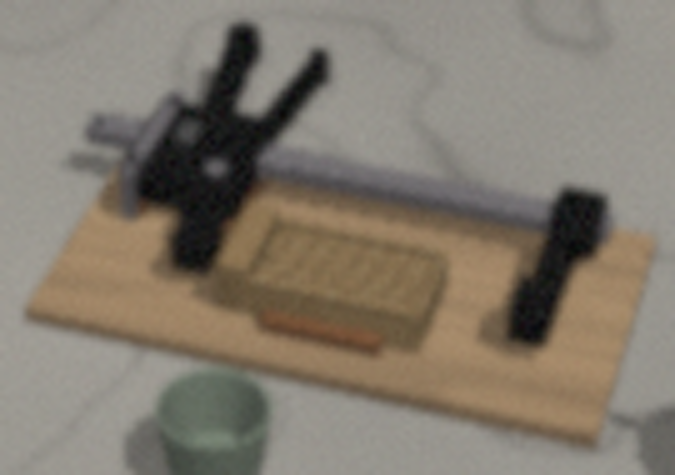

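The crops show the tray's bare-end corners in the top crop at (166,80) and (162,177), and the jaw at about (65,185). The blade tip is near (341,440) and the handle tip near (427,465). Next I'll convert these to board coordinates.

```bash
cat >> h.py <<'E'
BO=np.array([0.5992,0.0451]); BY=np.radians(-4.45)
BX=np.array([np.cos(BY),np.sin(BY)]); BYv=np.array([-np.sin(BY),np.cos(BY)])
def tob(P): d=np.atleast_2d(P)[:,:2]-BO; return np.c_[d@BX,d@BYv]
def tow(b): b=np.atleast_2d(b); return BO+b[:,:1]*BX+b[:,1:]*BYv
E
python3 - <<'E'
from h import *
c=cam("top"); s=cam("scene")
T=lambda u,v,z,n:print(n,(tob(onz(c,[[180+(u+.5)/5-.5,145+(v+.5)/5-.5]],z))*1000).round(1)[0])
S=lambda u,v,z,n:print(n,(tob(onz(s,[[215+(u+.5)/5-.5,165+(v+.5)/5-.5]],z))*1000).round(1)[0])
for u,v in[(15,25),(515,62),(498,330),(0,298)]:T(u,v,.012,"board")
T(166,80,.04,"bare+x");T(162,177,.04,"bare-x");T(320,85,.048,"railin");T(352,88,.048,"rail+x");T(345,183,.048,"rail-x")
S(418,348,.012,"bare+x bottom");S(447,258,.04,"bare-x top");S(428,310,.04,"bare+x top");S(25,318,.012,"board");S(600,442,.012,"board");S(655,235,.012,"board")
T(92,110,.048,"jaw tip right");T(55,92,.048,"jaw tip left");T(50,210,.048,"jaw armL");T(78,210,.048,"jaw armR")
T(75,240,.04,"bar+x edge at jaw");T(75,268,.04,"bar -x");T(355,257,.04,"bar+x");T(355,285,.04,"bar-x")
T(341,443,.046,"blade tip");T(362,325,.046,"blade root");T(427,470,.047,"handle tip");T(418,330,.047,"handle root")
T(358,200,.05,"body +y+x"); T(358,320,.05,"body +y-x");T(366,120,.048,"fixjaw tip +y"); T(398,120,.048,"fixjaw tip -y")
E
```

```text
board [111.9 162.2]
board [ 108.8 -164.9]
board [ -65.7 -164.5]
board [-66.4 157.8]
bare+x [78.2 57.6]
bare-x [16.2 55.5]
railin [ 80.2 -40.6]
rail+x [ 79.6 -60.8]
rail-x [ 19.3 -60.5]
bare+x bottom [73.7 60.7]
bare-x top [25.6 63.5]
bare+x top [72.8 64.9]
board [ 119.9 -157.2]
board [115.3 170.3]
board [-68.4 167. ]
jaw tip right [ 55. 102.]
jaw tip left [ 64.9 126.3]
jaw armL [ -9.8 123.6]
jaw armR [ -8.7 105.9]
bar+x edge at jaw [-27.2 107.7]
bar -x [-44.9 106.3]
bar+x [-26.3 -69.7]
bar-x [-43.9 -70.9]
blade tip [-143.3  -68.8]
blade root [-68.9 -77. ]
handle tip [-156.5 -123.4]
handle root [ -69.7 -112.2]
body +y+x [  9.  -69.3]
body +y-x [-66.  -74.3]
fixjaw tip +y [ 59.9 -71. ]
fixjaw tip -y [ 61.3 -91.1]
```

Tray centre comes out at about (47, 8) mm in the board frame, with the bare end at y ≈ 57. The pad is about 17 mm behind the rail's home. I'll fetch the rail, gripping it along its length.

```bash
cat >> h.py <<'E'
def plan(x,y,z,yaw=None):
    s=manip.sense(); M=R.from_quat(s["eef_rot"]).as_matrix(); p=s["ee_pos"]
    d=M.T@(np.array([x,y,z])-p); print("t",s["time_s"],"p",p.round(4),"F",s["ft_force"].round(1),"w",round(s["grip_width"],4),"q",s["joint_pos"].round(2))
    print("tool yaw",np.degrees(np.arctan2(M[1,0],M[0,0])).round(2),"shift mm",(d*1000).round(1))
    if yaw is not None:
        a=np.radians(yaw); T=np.array([[np.cos(a),np.sin(a),0],[np.sin(a),-np.cos(a),0],[0,0,-1]])
        print("turn",R.from_matrix(M.T@T).as_rotvec().round(4),"shift after turn",(T.T@(np.array([x,y,z])-p)*1000).round(1))
E
python3 -m creep '[{"x":0.0357,"y":-0.0431},{"x":0.0357,"y":-0.0431},{"x":0.0357,"y":-0.0431},{"x":0.0357,"y":-0.0431},{"x":0.0357,"y":-0.0431},{"x":0.0357,"y":-0.0431},{"x":0.0357,"y":-0.0431},{"x":0.0357,"y":-0.0431},{"x":0.0357,"y":-0.0431},{"x":0.0357,"y":-0.0431},{"x":0.0357,"y":-0.0431},{"x":0.0357,"y":-0.0431},{"x":0.0357,"y":-0.0431},{"x":0.0357,"y":-0.0431},{"x":0.0357,"y":-0.0431},{"x":0.0357,"y":-0.0431}]' 20
python3 -c "
from h import *
plan(.462,.373,.1,90)"
```

```text
t 0.35 p [ 0.2029 -0.4841  0.2311] F [-0.5  0.3 -0.7] w 0.0852 q [-1.17  0.13 -0.04  1.41  0.    1.57]
tool yaw 22.73 shift mm [ 570.2 -690.3  131.4]
turn [-3.000e-04 -2.000e-04 -1.174e+00] shift after turn [857.1 259.1 131.1]validation failed for argument at $[0]...
```

```bash
python3 -m creep '[{"x":0.0357,"y":-0.0431,"z":0,"ax":0,"ay":0,"az":0,"hand":0.085},{"x":0.0357,"y":-0.0431,"z":0,"ax":0,"ay":0,"az":0,"hand":0.085}]' 20; python3 -m creep --help | head -30
```

```text
time_s: 0.6
ee_pos: [0.2356, -0.3775, 0.2298]
eef_rot: [0.981, 0.195, -0.0, -0.001]
ft_force: [0.8, 0.7, 0.2]
grip_width: 0.0848invalid input: not JSON, or not a number
```

```bash
python3 -m creep '[{"x":0.0357,"y":-0.0431,"z":0,"ax":0,"ay":0,"az":0,"hand":0.085},{"x":0.0357,"y":-0.0431,"z":0,"ax":0,"ay":0,"az":0,"hand":0.085},{"x":0.0357,"y":-0.0431,"z":0,"ax":0,"ay":0,"az":0,"hand":0.085},{"x":0.0357,"y":-0.0431,"z":0,"ax":0,"ay":0,"az":0,"hand":0.085},{"x":0.0357,"y":-0.0431,"z":0,"ax":0,"ay":0,"az":0,"hand":0.085},{"x":0.0357,"y":-0.0431,"z":0,"ax":0,"ay":0,"az":0,"hand":0.085},{"x":0.0357,"y":-0.0431,"z":0,"ax":0,"ay":0,"az":0,"hand":0.085},{"x":0.0357,"y":-0.0431,"z":0,"ax":0,"ay":0,"az":0,"hand":0.085},{"x":0.0357,"y":-0.0431,"z":0,"ax":0,"ay":0,"az":0,"hand":0.085},{"x":0.0357,"y":-0.0431,"z":0,"ax":0,"ay":0,"az":0,"hand":0.085},{"x":0.0357,"y":-0.0431,"z":0,"ax":0,"ay":0,"az":0,"hand":0.085},{"x":0.0357,"y":-0.0431,"z":0,"ax":0,"ay":0,"az":0,"hand":0.085},{"x":0.0357,"y":-0.0431,"z":0,"ax":0,"ay":0,"az":0,"hand":0.085},{"x":0.0357,"y":-0.0431,"z":0,"ax":0,"ay":0,"az":0,"hand":0.085}]' 20
python3 -m creep '[{"x":0,"y":0,"z":0,"ax":0,"ay":0,"az":-0.17,"hand":0.085},{"x":0,"y":0,"z":0,"ax":0,"ay":0,"az":-0.17,"hand":0.085},{"x":0,"y":0,"z":0,"ax":0,"ay":0,"az":-0.17,"hand":0.085},{"x":0,"y":0,"z":0,"ax":0,"ay":0,"az":-0.17,"hand":0.085},{"x":0,"y":0,"z":0,"ax":0,"ay":0,"az":-0.17,"hand":0.085},{"x":0,"y":0,"z":0,"ax":0,"ay":0,"az":-0.17,"hand":0.085},{"x":0,"y":0,"z":0,"ax":0,"ay":0,"az":-0.15,"hand":0.085}]' 20
python3 -c "
from h import *
plan(.462,.373,.1,90)
c=cam('top');im=c['pixels'];print(im.shape)
import cv2;cv2.imwrite('pics/a3.png',cv2.resize(im[170:260,75:195],None,fx=6,fy=6,interpolation=cv2.INTER_CUBIC)[:,:,::-1])"
```

```text
time_s: 2.35
ee_pos: [0.5004, 0.3185, 0.2387]
eef_rot: [0.964, 0.264, -0.005, -0.034]
ft_force: [1.6, -1.0, 1.0]
grip_width: 0.0851
time_s: 3.22
ee_pos: [0.5018, 0.3217, 0.2355]
eef_rot: [0.642, 0.766, 0.013, -0.031]
ft_force: [-0.6, 0.0, -0.9]
grip_width: 0.0851
t 3.225 p [0.5018 0.3217 0.2355] F [-0.6  0.  -0.9] w 0.0851 q [0.54 0.26 0.13 1.44 0.07 1.93]
tool yaw 100.02 shift mm [ 48.6 -27.6 139.5]
turn [-0.0249 -0.0629  0.1754] shift after turn [ 51.3 -39.8 135.5]
(384, 512, 3)
```

```bash
python3 -m creep '[{"x":0,"y":0,"z":0,"ax":-0.025,"ay":-0.063,"az":0.175,"hand":0.085},{"x":0.0256,"y":-0.02,"z":0.03,"ax":0,"ay":0,"az":0,"hand":0.085},{"x":0.0256,"y":-0.02,"z":0.03,"ax":0,"ay":0,"az":0,"hand":0.085},{"x":0,"y":0,"z":0.035,"ax":0,"ay":0,"az":0,"hand":0.085},{"x":0,"y":0,"z":0.035,"ax":0,"ay":0,"az":0,"hand":0.085},{"x":0,"y":0,"z":0,"ax":0,"ay":0,"az":0,"hand":0.085}]' 20
python3 -c "
from h import *
plan(.462,.373,.005,90)
c=cam('scene');im=c['pixels']
cv2.imwrite('pics/a4.png',cv2.resize(im[110:240,330:460],None,fx=4.5,fy=4.5,interpolation=cv2.INTER_CUBIC)[:,:,::-1])"
```

```text
time_s: 4.03
ee_pos: [0.4616, 0.3747, 0.1024]
eef_rot: [0.712, 0.702, 0.001, 0.001]
ft_force: [-0.3, -0.7, 0.1]
grip_width: 0.0848
t 4.025 p [0.4616 0.3747 0.1024] F [-0.3 -0.7  0.1] w 0.0848 q [ 0.68  0.28 -0.13  1.16 -0.    2.27]
tool yaw 89.13 shift mm [-1.6  0.1 97.4]
turn [ 0.0031  0.0009 -0.0152] shift after turn [-1.7  0.4 97.4]
```

View pics/a4.png

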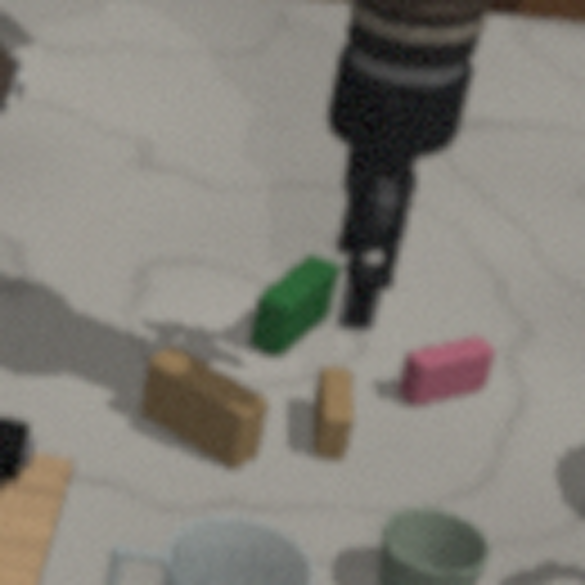

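The rail (335,412) stands upright and the fingers are above it, with the neighbours clear. I'll descend and grip.

```bash
python3 -m creep '[{"x":-0.001,"y":0,"z":0.032,"ax":0,"ay":0,"az":-0.015,"hand":0.085},{"x":0,"y":0,"z":0.032,"ax":0,"ay":0,"az":0,"hand":0.085},{"x":0,"y":0,"z":0.02,"ax":0,"ay":0,"az":0,"hand":0.085},{"x":0,"y":0,"z":0.01,"ax":0,"ay":0,"az":0,"hand":0.085},{"x":0,"y":0,"z":0.002,"ax":0,"ay":0,"az":0,"hand":0.085},{"x":0,"y":0,"z":0,"ax":0,"ay":0,"az":0,"hand":0.05},{"x":0,"y":0,"z":0,"ax":0,"ay":0,"az":0,"hand":0.05},{"x":0,"y":0,"z":0,"ax":0,"ay":0,"az":0,"hand":0.05},{"x":0,"y":0,"z":0,"ax":0,"ay":0,"az":0,"hand":0.05},{"x":0,"y":0,"z":0,"ax":0,"ay":0,"az":0,"hand":0.05},{"x":0,"y":0,"z":0,"ax":0,"ay":0,"az":0,"hand":0.05}]' 35
python3 -c "
from h import *
plan(.462,.373,.005,90)"
```

```text
time_s: 5.45
ee_pos: [0.4715, 0.38, 0.0207]
eef_rot: [0.709, 0.705, 0.013, 0.003]
ft_force: [-0.8, 0.7, -1.0]
grip_width: 0.0587
t 5.45 p [0.4715 0.38   0.0207] F [-0.8  0.7 -1. ] w 0.0587 q [ 0.68  0.33 -0.25  0.96 -0.    2.26]
tool yaw 89.67 shift mm [-7.3 -9.8 15.4]
turn [ 0.0217 -0.0142 -0.006 ] shift after turn [-7.  -9.5 15.7]
```

```bash
python3 -m creep '[{"x":0,"y":0,"z":0,"ax":0,"ay":0,"az":0,"hand":0.085},{"x":0,"y":0,"z":0,"ax":0.02,"ay":-0.014,"az":-0.006,"hand":0.085},{"x":0,"y":0,"z":0,"ax":0,"ay":0,"az":0,"hand":0.085}]' 35
python3 -c "
from h import *
plan(.462,.373,.005,90)
c=cam('top');im=c['pixels']
cv2.imwrite('pics/a5.png',cv2.resize(im[190:260,90:190],None,fx=7,fy=7,interpolation=cv2.INTER_CUBIC)[:,:,::-1])"
```

```text
time_s: 5.82
ee_pos: [0.4716, 0.38, 0.0207]
eef_rot: [0.707, 0.707, -0.0, 0.0]
ft_force: [0.1, -0.7, 0.3]
grip_width: 0.085
t 5.825 p [0.4716 0.38   0.0207] F [ 0.1 -0.7  0.3] w 0.085 q [ 0.68  0.35 -0.22  1.   -0.    2.25]
tool yaw 90.03 shift mm [-7.  -9.6 15.7]
turn [0.0004 0.0007 0.0004] shift after turn [-7.  -9.6 15.7]
```

View pics/a5.png

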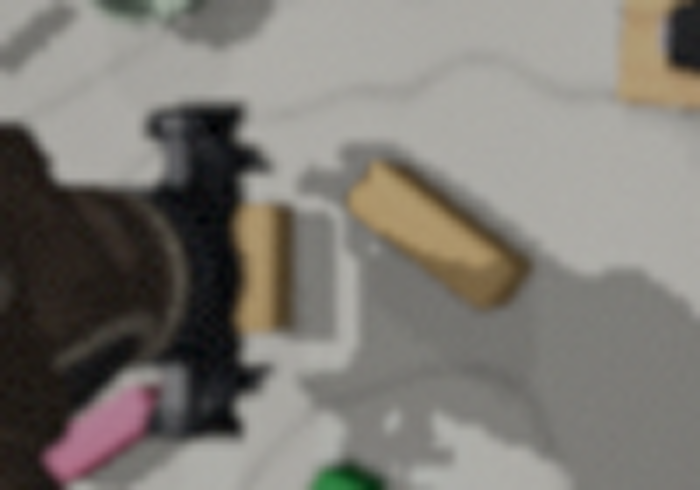

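The top view shows the rail (262,268) still upright, shifted a little along its length. The open fingers straddle it but sit too far to +y. I'll read its y from the lower right edge at u≈290.

```bash
python3 -c "
from h import *
c=cam('top')
f=lambda u,v,z:print(onz(c,[[90+(u+.5)/7-.5,190+(v+.5)/7-.5]],z).round(4))
f(291,268,0);f(278,268,.036);f(265,205,.036);f(265,331,.036)"
```

```text
[[0.4697 0.3704 0.    ]]
[[0.4707 0.365  0.036 ]]
[[0.4993 0.3711 0.036 ]]
[[0.4422 0.371  0.036 ]]
```

```bash
python3 -m creep '[{"x":-0.003,"y":0,"z":0.004,"ax":0,"ay":0,"az":0,"hand":0.085},{"x":0,"y":0,"z":0.004,"ax":0,"ay":0,"az":0,"hand":0.085},{"x":0,"y":0,"z":0.004,"ax":0,"ay":0,"az":0,"hand":0.085},{"x":0,"y":0,"z":0.003,"ax":0,"ay":0,"az":0,"hand":0.085}]' 35
python3 -c "
from h import *
plan(.4713,.3765,.005,90)"
```

```text
time_s: 6.42
ee_pos: [0.4712, 0.3764, 0.0046]
eef_rot: [0.707, 0.707, -0.0, 0.0]
ft_force: [0.5, -0.3, 0.5]
grip_width: 0.0849
t 6.425 p [0.4712 0.3764 0.0046] F [ 0.5 -0.3  0.5] w 0.0849 q [ 0.67  0.36 -0.25  0.96 -0.    2.25]
tool yaw 90.01 shift mm [ 0.1  0.1 -0.4]
turn [0.0006 0.0006 0.0003] shift after turn [ 0.1  0.1 -0.4]
```

```bash
python3 -m creep '[{"x":0,"y":0,"z":0,"ax":0,"ay":0,"az":0,"hand":0.05},{"x":0,"y":0,"z":0,"ax":0,"ay":0,"az":0,"hand":0.05},{"x":0,"y":0,"z":0,"ax":0,"ay":0,"az":0,"hand":0.05},{"x":0,"y":0,"z":0,"ax":0,"ay":0,"az":0,"hand":0.05},{"x":0,"y":0,"z":0,"ax":0,"ay":0,"az":0,"hand":0.05},{"x":0,"y":0,"z":-0.01,"ax":0,"ay":0,"az":0,"hand":0.05},{"x":0,"y":0,"z":-0.02,"ax":0,"ay":0,"az":0,"hand":0.05},{"x":0,"y":0,"z":-0.02,"ax":0,"ay":0,"az":0,"hand":0.05},{"x":0,"y":0,"z":-0.02,"ax":0,"ay":0,"az":0,"hand":0.05},{"x":0,"y":0,"z":-0.02,"ax":0,"ay":0,"az":0,"hand":0.05},{"x":0,"y":0,"z":-0.02,"ax":0,"ay":0,"az":0,"hand":0.05},{"x":0,"y":0,"z":-0.015,"ax":0,"ay":0,"az":0,"hand":0.05},{"x":0,"y":0,"z":0,"ax":0,"ay":0,"az":0,"hand":0.05}]' 35
python3 -c "
from h import *
t=tow([[.0475,.074]])[0]; print(t)
plan(t[0],t[1],.13,90-4.45)"
```

```text
time_s: 8.05
ee_pos: [0.4713, 0.3768, 0.1381]
eef_rot: [0.707, 0.707, 0.001, 0.001]
ft_force: [1.1, -0.2, -0.6]
grip_width: 0.0594
[0.6522984  0.11519144]
t 8.05 p [0.4713 0.3768 0.1381] F [ 1.1 -0.2 -0.6] w 0.0594 q [ 0.67  0.29 -0.05  1.24 -0.    2.25]
tool yaw 90.02 shift mm [-261.7  180.9    8.3]
turn [ 0.0026 -0.0011  0.0781] shift after turn [-246.8  200.7    8.1]
```

```bash
python3 -m creep '[{"x":0,"y":0,"z":0,"ax":0,"ay":0,"az":0.078,"hand":0.05},{"x":-0.0247,"y":0.0201,"z":0,"ax":0,"ay":0,"az":0,"hand":0.05},{"x":-0.0247,"y":0.0201,"z":0,"ax":0,"ay":0,"az":0,"hand":0.05},{"x":-0.0247,"y":0.0201,"z":0,"ax":0,"ay":0,"az":0,"hand":0.05},{"x":-0.0247,"y":0.0201,"z":0,"ax":0,"ay":0,"az":0,"hand":0.05},{"x":-0.0247,"y":0.0201,"z":0,"ax":0,"ay":0,"az":0,"hand":0.05},{"x":-0.0247,"y":0.0201,"z":0,"ax":0,"ay":0,"az":0,"hand":0.05},{"x":-0.0247,"y":0.0201,"z":0,"ax":0,"ay":0,"az":0,"hand":0.05},{"x":-0.0247,"y":0.0201,"z":0,"ax":0,"ay":0,"az":0,"hand":0.05},{"x":-0.0247,"y":0.0201,"z":0,"ax":0,"ay":0,"az":0,"hand":0.05},{"x":-0.0247,"y":0.0201,"z":0,"ax":0,"ay":0,"az":0,"hand":0.05},{"x":0,"y":0,"z":0,"ax":0,"ay":0,"az":0,"hand":0.05}]' 35
python3 -c "
from h import *
t=tow([[.0475,.074]])[0]; print(t)
plan(t[0],t[1],.065,90-4.45)"
```

```text
time_s: 9.55
ee_pos: [0.6531, 0.1052, 0.1258]
eef_rot: [0.734, 0.679, -0.006, -0.003]
ft_force: [-0.1, -0.7, -1.1]
grip_width: 0.0596
[0.6522984  0.11519144]
t 9.55 p [0.6531 0.1052 0.1258] F [-0.1 -0.7 -1.1] w 0.0596 q [ 0.16  0.41  0.1   1.28 -0.    1.81]
tool yaw 85.53 shift mm [10.2 -0.8 60.8]
turn [-0.0121  0.0052 -0.0004] shift after turn [ 9.9 -1.6 60.8]
```

```bash
python3 -m creep '[{"x":0.004,"y":-0.001,"z":0.01,"ax":-0.012,"ay":0.005,"az":0,"hand":0.05},{"x":0.004,"y":0,"z":0.017,"ax":0,"ay":0,"az":0,"hand":0.05},{"x":0,"y":0,"z":0.017,"ax":0,"ay":0,"az":0,"hand":0.05},{"x":0,"y":0,"z":0.017,"ax":0,"ay":0,"az":0,"hand":0.05},{"x":0,"y":0,"z":0,"ax":0,"ay":0,"az":0,"hand":0.05}]' 35
python3 -c "
from h import *
t=tow([[.0475,.072]])[0]
plan(t[0],t[1],.0175,90-4.45)
c=cam('top');im=c['pixels'];s=cam('scene')['pixels']
a=cv2.resize(im[145:220,175:265],None,fx=5,fy=5,interpolation=cv2.INTER_CUBIC);b=cv2.resize(s[165:240,270:342],None,fx=5,fy=5,interpolation=cv2.INTER_CUBIC)
cv2.imwrite('pics/a6.png',cv2.hconcat([a,b[:a.shape[0],:350]])[:,:,::-1])"
```

```text
time_s: 10.18
ee_pos: [0.6498, 0.115, 0.0581]
eef_rot: [0.734, 0.68, -0.002, -0.002]
ft_force: [-0.4, -0.4, -0.0]
grip_width: 0.0591
t 10.175 p [0.6498 0.115  0.0581] F [-0.4 -0.4 -0. ] w 0.0591 q [ 0.17  0.43 -0.02  1.13  0.    1.82]
tool yaw 85.61 shift mm [-1.6  2.7 40.6]
turn [-0.0057  0.0008  0.0011] shift after turn [-1.6  2.5 40.6]
```

View pics/a6.png

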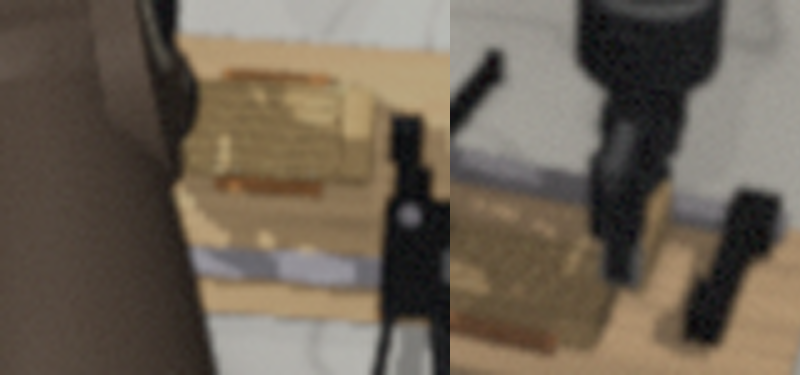

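The right half shows the held rail (650,240) hanging between the tray's bare end and the jaw (735,270), with clearance both sides. I'll lower it, then press it towards the tray.

```bash
python3 -m creep '[{"x":-0.001,"y":0.0025,"z":0.01,"ax":-0.006,"ay":0,"az":0,"hand":0.05},{"x":0,"y":0,"z":0.01,"ax":0,"ay":0,"az":0,"hand":0.05},{"x":0,"y":0,"z":0.01,"ax":0,"ay":0,"az":0,"hand":0.05},{"x":0,"y":0,"z":0.005,"ax":0,"ay":0,"az":0,"hand":0.05},{"x":0,"y":0,"z":0.003,"ax":0,"ay":0,"az":0,"hand":0.05},{"x":0,"y":0,"z":0,"ax":0,"ay":0,"az":0,"hand":0.05}]' 35
python3 -c "
from h import *
t=tow([[.0475,.067]])[0]
plan(t[0],t[1],.0170,90-4.45)"
```

```text
time_s: 11.02
ee_pos: [0.6553, 0.1144, 0.0215]
eef_rot: [0.734, 0.68, 0.003, 0.002]
ft_force: [0.1, 1.3, -0.4]
grip_width: 0.0594
t 11.025 p [0.6553 0.1144 0.0215] F [ 0.1  1.3 -0.4] w 0.0594 q [ 0.17  0.45 -0.07  1.04  0.    1.82]
tool yaw 85.61 shift mm [-6.5 -3.1  4.5]
turn [ 0.0073 -0.0019  0.0011] shift after turn [-6.5 -3.1  4.5]
```

```bash
python3 -m creep '[{"x":0,"y":-0.003,"z":0.0,"ax":0.007,"ay":-0.002,"az":0,"hand":0.05},{"x":0,"y":0,"z":0.002,"ax":0,"ay":0,"az":0,"hand":0.05},{"x":0,"y":0,"z":0.002,"ax":0,"ay":0,"az":0,"hand":0.05},{"x":0,"y":0,"z":0.001,"ax":0,"ay":0,"az":0,"hand":0.05}]' 35
python3 -c "
from h import *
t=tow([[.0475,.067]])[0]
plan(t[0],t[1],.0170,90-4.45)"
python3 -m creep '[{"x":-0.002,"y":0,"z":0,"ax":0,"ay":0,"az":0,"hand":0.05},{"x":-0.002,"y":0,"z":0,"ax":0,"ay":0,"az":0,"hand":0.05},{"x":0,"y":0,"z":0,"ax":0,"ay":0,"az":0,"hand":0.05}]' 35
python3 -c "
from h import *
t=tow([[.0475,.067]])[0]
plan(t[0],t[1],.0170,90-4.45)"
```

```text
time_s: 11.52
ee_pos: [0.6525, 0.1146, 0.017]
eef_rot: [0.734, 0.679, 0.0, 0.0]
ft_force: [-0.5, 0.2, -0.3]
grip_width: 0.059
t 11.525 p [0.6525 0.1146 0.017 ] F [-0.5  0.2 -0.3] w 0.059 q [ 0.17  0.45 -0.08  1.04 -0.    1.82]
tool yaw 85.61 shift mm [-6.5 -0.3 -0. ]
turn [0.0009 0.0002 0.001 ] shift after turn [-6.5 -0.3 -0. ]
time_s: 11.9
ee_pos: [0.6525, 0.1148, 0.017]
eef_rot: [0.732, 0.681, 0.003, -0.003]
ft_force: [0.2, -0.8, -1.2]
grip_width: 0.0594
t 11.9 p [0.6525 0.1148 0.017 ] F [ 0.2 -0.8 -1.2] w 0.0594 q [ 0.17  0.45 -0.08  1.03  0.01  1.81]
tool yaw 85.83 shift mm [-6.6 -0.2 -0.1]
turn [ 0.0006 -0.0082  0.0048] shift after turn [-6.6 -0.2 -0. ]
```

```bash
python3 -m creep '[{"x":-0.003,"y":0,"z":0,"ax":0,"ay":0.008,"az":0.005,"hand":0.05}]' 35; python3 -m creep '[{"x":-0.004,"y":0,"z":0,"ax":0,"ay":0,"az":0,"hand":0.05}]' 35
python3 -c "
from h import *
t=tow([[.0475,.067]])[0]
plan(t[0],t[1],.0170,90-4.45)
c=cam('top');im=c['pixels'];s=cam('scene')['pixels']
b=cv2.resize(s[185:245,270:342],None,fx=8,fy=8,interpolation=cv2.INTER_CUBIC)
cv2.imwrite('pics/a7.png',b[:,:,::-1])"
```

```text
time_s: 12.02
ee_pos: [0.6525, 0.1147, 0.0171]
eef_rot: [0.733, 0.68, 0.008, -0.007]
ft_force: [2.0, 16.5, -0.9]
grip_width: 0.0593
time_s: 12.15
ee_pos: [0.6524, 0.1146, 0.0173]
eef_rot: [0.732, 0.681, 0.012, -0.011]
ft_force: [1.5, 17.7, -2.4]
grip_width: 0.0594
t 12.15 p [0.6524 0.1146 0.0173] F [ 1.5 17.7 -2.4] w 0.0594 q [ 0.16  0.45 -0.09  1.03  0.03  1.8 ]
tool yaw 85.87 shift mm [-6.5 -0.2  0.1]
turn [ 0.0002 -0.0312  0.0055] shift after turn [-6.5 -0.2  0.3]
```

View pics/a7.png

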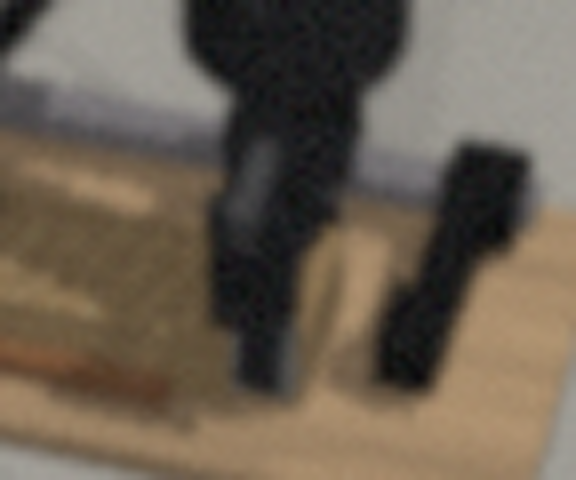

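Contact at 17 N, but the fingers themselves may be catching the tray's corner. I'll level the tool, release, lift and look.

```bash
python3 -m creep '[{"x":0.001,"y":0,"z":0,"ax":0,"ay":-0.031,"az":0.005,"hand":0.05},{"x":0,"y":0,"z":0.0005,"ax":0,"ay":0,"az":0,"hand":0.07},{"x":0,"y":0,"z":0,"ax":0,"ay":0,"az":0,"hand":0.07},{"x":0,"y":0,"z":0,"ax":0,"ay":0,"az":0,"hand":0.07},{"x":0,"y":0,"z":-0.01,"ax":0,"ay":0,"az":0,"hand":0.07},{"x":0,"y":0,"z":-0.02,"ax":0,"ay":0,"az":0,"hand":0.07},{"x":0,"y":0,"z":-0.025,"ax":0,"ay":0,"az":0,"hand":0.07},{"x":0,"y":0,"z":-0.025,"ax":0,"ay":0,"az":0,"hand":0.07},{"x":0.06,"y":0,"z":-0.0,"ax":0,"ay":0,"az":0,"hand":0.07},{"x":0.06,"y":0,"z":-0.0,"ax":0,"ay":0,"az":0,"hand":0.07},{"x":0.06,"y":0,"z":-0.0,"ax":0,"ay":0,"az":0,"hand":0.07},{"x":0,"y":0,"z":-0.0,"ax":0,"ay":0,"az":0,"hand":0.07}]' 35
python3 -c "
from h import *
t=tow([[.0475,.067]])[0]
plan(t[0],t[1],.0170,90-4.45)
c=cam('top');im=c['pixels'];s=cam('scene')['pixels']
a=cv2.resize(im[145:220,180:265],None,fx=5,fy=5,interpolation=cv2.INTER_CUBIC);b=cv2.resize(s[185:245,270:342],None,fx=5,fy=5,interpolation=cv2.INTER_CUBIC)
b=cv2.copyMakeBorder(b,0,a.shape[0]-b.shape[0],0,0,cv2.BORDER_CONSTANT)
cv2.imwrite('pics/a8.png',cv2.hconcat([a,b])[:,:,::-1])"
```

```text
time_s: 13.75
ee_pos: [0.6695, 0.2953, 0.1057]
eef_rot: [0.737, 0.676, 0.002, 0.002]
ft_force: [-0.2, -0.6, 0.5]
grip_width: 0.0702
t 13.75 p [0.6695 0.2953 0.1057] F [-0.2 -0.6  0.5] w 0.0702 q [ 0.42  0.54  0.26  1.28 -0.    2.07]
tool yaw 85.11 shift mm [-187.9   -2.3   88.7]
turn [ 0.0063  0.0004 -0.0077] shift after turn [-187.9   -3.2   88.7]
```

View pics/a8.png

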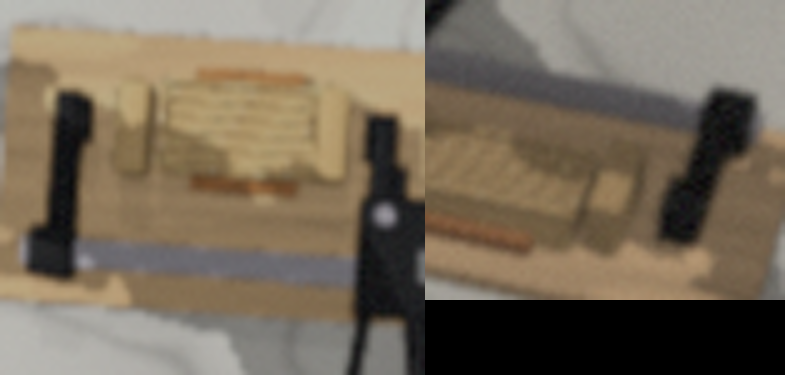

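The top crop shows the rail upright at (133,126) with a gap of a few mm to the tray's end (165,125), roughly flush in x. The pads had caught the tray's corners. I'll centre the gripper compliantly on the tray's sides, then regrip the rail further back and push it home.

```bash
python3 -c "
from h import *
c=cam('top')
f=lambda u,v,z:print((1000*tob(onz(c,[[180+(u+.5)/5-.5,145+(v+.5)/5-.5]],z))).round(1)[0])
f(117,125,.048);f(132,79,.048);f(132,173,.048);f(155,125,.012);f(165,125,.04)
t=tow([[.0477,.054]])[0]; plan(t[0],t[1],.085,90-4.45)"
```

```text
[46.5 85.4]
[76.3 78.2]
[16.8 73.7]
[52.2 65.8]
[49.4 56.1]
t 13.9 p [0.6697 0.2906 0.1059] F [-0.2  0.1 -0.6] w 0.07 q [ 0.41  0.54  0.25  1.28 -0.    2.07]
tool yaw 84.83 shift mm [-196.2   -1.2   21.3]
turn [ 0.006   0.0018 -0.0126] shift after turn [-196.3   -3.6   20.9]
```

```bash
python3 -m creep '[{"x":0,"y":0,"z":0,"ax":0.006,"ay":0.002,"az":-0.013,"hand":0.076},{"x":-0.028,"y":-0.0005,"z":0.0,"ax":0,"ay":0,"az":0,"hand":0.076},{"x":-0.028,"y":-0.0005,"z":0.0,"ax":0,"ay":0,"az":0,"hand":0.076},{"x":-0.028,"y":-0.0005,"z":0.0,"ax":0,"ay":0,"az":0,"hand":0.076},{"x":-0.028,"y":-0.0005,"z":0.0,"ax":0,"ay":0,"az":0,"hand":0.076},{"x":-0.028,"y":-0.0005,"z":0.0,"ax":0,"ay":0,"az":0,"hand":0.076},{"x":-0.028,"y":-0.0005,"z":0.0,"ax":0,"ay":0,"az":0,"hand":0.076},{"x":-0.028,"y":-0.0005,"z":0.0,"ax":0,"ay":0,"az":0,"hand":0.076},{"x":0,"y":0,"z":0.005,"ax":0,"ay":0,"az":0,"hand":0.076},{"x":0,"y":0,"z":0.0,"ax":0,"ay":0,"az":0,"hand":0.076}]' 20
python3 -c "
from h import *
t=tow([[.0477,.054]])[0]; plan(t[0],t[1],.06,90-4.45)"
```

```text
time_s: 15.15
ee_pos: [0.6487, 0.0745, 0.104]
eef_rot: [0.739, 0.674, 0.0, -0.0]
ft_force: [0.8, 0.4, -0.3]
grip_width: 0.0761
t 15.15 p [0.6487 0.0745 0.104 ] F [ 0.8  0.4 -0.3] w 0.0761 q [0.11 0.39 0.03 1.21 0.   1.78]
tool yaw 84.77 shift mm [20.8  0.3 44. ]
turn [-0.0003 -0.0007 -0.0136] shift after turn [20.8  0.6 44. ]
```

```bash
python3 -m creep '[{"x":0.010,"y":0.0005,"z":0.009,"ax":0,"ay":0,"az":-0.0136,"hand":0.076},{"x":0.009,"y":0,"z":0.009,"ax":0,"ay":0,"az":0,"hand":0.076},{"x":0,"y":0,"z":0.009,"ax":0,"ay":0,"az":0,"hand":0.076},{"x":0,"y":0,"z":0.009,"ax":0,"ay":0,"az":0,"hand":0.076},{"x":0,"y":0,"z":0.005,"ax":0,"ay":0,"az":0,"hand":0.076},{"x":0,"y":0,"z":0,"ax":0,"ay":0,"az":0,"hand":0.076}]' 20
python3 -c "
from h import *
t=tow([[.0477,.054]])[0]; plan(t[0],t[1],.022,90-4.45)"
```

```text
time_s: 15.9
ee_pos: [0.6502, 0.0974, 0.0587]
eef_rot: [0.732, 0.681, -0.001, -0.001]
ft_force: [0.3, -0.1, -0.5]
grip_width: 0.0758
t 15.9 p [0.6502 0.0974 0.0587] F [ 0.3 -0.1 -0.5] w 0.0758 q [ 0.15  0.42 -0.03  1.12  0.    1.79]
tool yaw 85.81 shift mm [-2.1  1.  36.7]
turn [-0.0025 -0.0007  0.0046] shift after turn [-2.1  0.9 36.7]
```

```bash
python3 -m creep '[{"x":-0.002,"y":0.001,"z":0.008,"ax":-0.002,"ay":0,"az":0.004,"hand":0.076},{"x":0,"y":-0.001,"z":0.008,"ax":0,"ay":0,"az":0,"hand":0.076},{"x":0,"y":0,"z":0.008,"ax":0,"ay":0,"az":0,"hand":0.076},{"x":0,"y":0,"z":0.005,"ax":0,"ay":0,"az":0,"hand":0.076},{"x":0,"y":-0.002,"z":0.003,"ax":0,"ay":0,"az":0,"hand":0.076},{"x":0,"y":0,"z":0,"ax":0,"ay":0,"az":0,"hand":0.076}]' 20
python3 -c "
from h import *
t=tow([[.0477,.054]])[0]; plan(t[0],t[1],.022,90-4.45)"
```

```text
time_s: 16.65
ee_pos: [0.6482, 0.0949, 0.0249]
eef_rot: [0.734, 0.679, 0.0, -0.0]
ft_force: [-1.4, 0.6, -0.0]
grip_width: 0.076
t 16.65 p [0.6482 0.0949 0.0249] F [-1.4  0.6 -0. ] w 0.076 q [ 0.15  0.44 -0.09  1.05  0.    1.79]
tool yaw 85.52 shift mm [0.5 2.7 2.9]
turn [ 0.0004 -0.0008 -0.0006] shift after turn [0.5 2.7 2.9]
```

```bash
python3 -m creep '[{"x":0,"y":0.0025,"z":0.003,"ax":0,"ay":0,"az":0,"hand":0.076},{"x":0,"y":0,"z":0,"ax":0,"ay":0,"az":0,"hand":0.05},{"x":0,"y":0,"z":0,"ax":0,"ay":0,"az":0,"hand":0.05},{"x":0,"y":0,"z":0,"ax":0,"ay":0,"az":0,"hand":0.05},{"x":0,"y":0,"z":0,"ax":0,"ay":0,"az":0,"hand":0.05}]' 20
python3 -c "
from h import *
t=tow([[.0477,.054]])[0]; plan(t[0],t[1],.022,90-4.45)"
python3 -m creep '[{"x":0,"y":0,"z":0,"ax":0,"ay":0,"az":0,"hand":0.05},{"x":0,"y":0,"z":0,"ax":0,"ay":0,"az":0,"hand":0.05},{"x":0,"y":0,"z":0,"ax":0,"ay":0,"az":0,"hand":0.05}]' 20
python3 -c "
from h import *
t=tow([[.0477,.054]])[0]; plan(t[0],t[1],.022,90-4.45)"
```

```text
time_s: 17.27
ee_pos: [0.6546, 0.0945, 0.0235]
eef_rot: [0.734, 0.679, 0.003, 0.003]
ft_force: [0.2, -0.9, 0.7]
grip_width: 0.0592
t 17.275 p [0.6546 0.0945 0.0235] F [ 0.2 -0.9  0.7] w 0.0592 q [ 0.14  0.44 -0.08  1.04 -0.    1.79]
tool yaw 85.49 shift mm [ 0.4 -3.7  1.5]
turn [ 0.0079 -0.0008 -0.001 ] shift after turn [ 0.4 -3.7  1.5]
time_s: 17.65
ee_pos: [0.6546, 0.0945, 0.0235]
eef_rot: [0.734, 0.679, 0.003, 0.003]
ft_force: [1.8, -0.0, -0.3]
grip_width: 0.0589
t 17.65 p [0.6546 0.0945 0.0235] F [ 1.8 -0.  -0.3] w 0.0589 q [ 0.14  0.44 -0.08  1.04 -0.    1.79]
tool yaw 85.5 shift mm [ 0.4 -3.7  1.5]
turn [ 0.008  -0.0007 -0.0009] shift after turn [ 0.4 -3.7  1.5]
```

Gripping the tray shows its true centre is 3.7 mm further along x than I placed the rail, which explains the catch. I'll open, slide to the rail and regrip it centred on the tray.

```bash
python3 -m creep '[{"x":0,"y":0,"z":0,"ax":0,"ay":0,"az":0,"hand":0.078},{"x":0,"y":0,"z":0,"ax":0.008,"ay":0,"az":0,"hand":0.078},{"x":0,"y":0,"z":0,"ax":0,"ay":0,"az":0,"hand":0.078},{"x":0.007,"y":0,"z":0,"ax":0,"ay":0,"az":0,"hand":0.078},{"x":0.007,"y":0,"z":0,"ax":0,"ay":0,"az":0,"hand":0.078},{"x":0.007,"y":0,"z":0,"ax":0,"ay":0,"az":0,"hand":0.078},{"x":0.004,"y":0,"z":0,"ax":0,"ay":0,"az":0,"hand":0.078},{"x":0,"y":0,"z":0,"ax":0,"ay":0,"az":0,"hand":0.078}]' 20
python3 -c "
from h import *
t=tow([[.0514,.079]])[0]; plan(t[0],t[1],.020,90-4.45)"
```

```text
time_s: 18.65
ee_pos: [0.6564, 0.122, 0.0236]
eef_rot: [0.734, 0.679, 0.0, -0.001]
ft_force: [-0.1, 0.5, 0.2]
grip_width: 0.0777
t 18.65 p [0.6564 0.122  0.0236] F [-0.1  0.5  0.2] w 0.0777 q [ 0.18  0.46 -0.05  1.06  0.    1.83]
tool yaw 85.55 shift mm [-2.1  0.3  3.6]
turn [-0.001  -0.0011  0.0001] shift after turn [-2.1  0.3  3.6]
```

```bash
python3 -m creep '[{"x":-0.002,"y":0,"z":0.003,"ax":0,"ay":0,"az":0,"hand":0.078},{"x":0,"y":0,"z":0.002,"ax":0,"ay":0,"az":0,"hand":0.078},{"x":0,"y":0,"z":0,"ax":0,"ay":0,"az":0,"hand":0.05},{"x":0,"y":0,"z":0,"ax":0,"ay":0,"az":0,"hand":0.05},{"x":0,"y":0,"z":0,"ax":0,"ay":0,"az":0,"hand":0.05},{"x":0,"y":0,"z":0,"ax":0,"ay":0,"az":0,"hand":0.05}]' 25
python3 -c "
from h import *
t=tow([[.0514,.079]])[0]; plan(t[0],t[1],.020,90-4.45)"
```

```text
time_s: 19.4
ee_pos: [0.6561, 0.1193, 0.0182]
eef_rot: [0.734, 0.679, -0.0, -0.001]
ft_force: [0.5, 1.0, 0.5]
grip_width: 0.0596
t 19.4 p [0.6561 0.1193 0.0182] F [0.5 1.  0.5] w 0.0596 q [ 0.18  0.46 -0.06  1.05  0.    1.83]
tool yaw 85.51 shift mm [ 0.6  0.4 -1.8]
turn [-0.0012 -0.0011 -0.0008] shift after turn [ 0.6  0.4 -1.8]
```

```bash
python3 -m creep '[{"x":-0.002,"y":0.0004,"z":0,"ax":0,"ay":0,"az":0,"hand":0.05},{"x":-0.002,"y":0,"z":0,"ax":0,"ay":0,"az":0,"hand":0.05}]' 25;python3 -m creep '[{"x":-0.002,"y":0,"z":0,"ax":0,"ay":0,"az":0,"hand":0.05}]' 25;python3 -m creep '[{"x":-0.002,"y":0,"z":0,"ax":0,"ay":0,"az":0,"hand":0.05}]' 25
python3 -c "
from h import *
t=tow([[.0514,.079]])[0]; plan(t[0],t[1],.020,90-4.45)"
```

```text
time_s: 19.65
ee_pos: [0.6563, 0.1152, 0.0182]
eef_rot: [0.734, 0.679, 0.0, -0.001]
ft_force: [-0.2, 0.7, 0.4]
grip_width: 0.0596
time_s: 19.77
ee_pos: [0.656, 0.1133, 0.0182]
eef_rot: [0.734, 0.679, 0.0, -0.001]
ft_force: [0.4, 2.3, -0.5]
grip_width: 0.0594
time_s: 19.9
ee_pos: [0.656, 0.113, 0.0182]
eef_rot: [0.734, 0.679, 0.002, -0.003]
ft_force: [0.1, 10.7, -0.4]
grip_width: 0.0599
t 19.9 p [0.656  0.113  0.0182] F [ 0.1 10.7 -0.4] w 0.0599 q [ 0.17  0.46 -0.07  1.04  0.01  1.82]
tool yaw 85.56 shift mm [ 6.9  0.  -1.7]
turn [-0.0015 -0.0059  0.0002] shift after turn [ 6.9  0.  -1.8]
```

```bash
python3 -m creep '[{"x":0,"y":0,"z":0,"ax":0,"ay":-0.006,"az":0,"hand":0.07},{"x":0,"y":0,"z":0,"ax":0,"ay":0,"az":0,"hand":0.07},{"x":-0.004,"y":0,"z":0,"ax":0,"ay":0,"az":0,"hand":0.07},{"x":-0.004,"y":0,"z":0,"ax":0,"ay":0,"az":0,"hand":0.07},{"x":0,"y":0,"z":0,"ax":0,"ay":0,"az":0,"hand":0.05},{"x":0,"y":0,"z":0,"ax":0,"ay":0,"az":0,"hand":0.05},{"x":0,"y":0,"z":0,"ax":0,"ay":0,"az":0,"hand":0.05},{"x":0,"y":0,"z":0,"ax":0,"ay":0,"az":0,"hand":0.05}]' 20
python3 -c "
from h import *
t=tow([[.0514,.066]])[0]; plan(t[0],t[1],.020,90-4.45)"
```

```text
time_s: 20.9
ee_pos: [0.6552, 0.1032, 0.0182]
eef_rot: [0.734, 0.679, -0.001, 0.0]
ft_force: [0.0, -0.4, 0.1]
grip_width: 0.0596
t 20.9 p [0.6552 0.1032 0.0182] F [ 0.  -0.4  0.1] w 0.0596 q [ 0.16  0.46 -0.07  1.04 -0.    1.81]
tool yaw 85.52 shift mm [ 3.7  0.  -1.8]
turn [-0.0015  0.0023 -0.0005] shift after turn [ 3.7  0.  -1.8]
```

The pads now straddle tray and rail at 59.6 mm, centred with no force. I'll release and lift clear, then check.

```bash
python3 -m creep '[{"x":0,"y":0,"z":0,"ax":0,"ay":0,"az":0,"hand":0.078},{"x":0,"y":0,"z":0,"ax":0,"ay":0,"az":0,"hand":0.078},{"x":0,"y":0,"z":0,"ax":0,"ay":0,"az":0,"hand":0.078},{"x":0,"y":0,"z":-0.007,"ax":0,"ay":0,"az":0,"hand":0.078},{"x":0,"y":0,"z":-0.008,"ax":0,"ay":0,"az":0,"hand":0.078},{"x":0,"y":0,"z":-0.009,"ax":0,"ay":0,"az":0,"hand":0.078},{"x":0,"y":0,"z":-0.012,"ax":0,"ay":0,"az":0,"hand":0.078},{"x":0,"y":0,"z":-0.02,"ax":0,"ay":0,"az":0,"hand":0.078},{"x":0,"y":0,"z":-0.03,"ax":0,"ay":0,"az":0,"hand":0.078},{"x":0,"y":-0.05,"z":-0.01,"ax":0,"ay":0,"az":0,"hand":0.078},{"x":0,"y":-0.05,"z":0,"ax":0,"ay":0,"az":0,"hand":0.078},{"x":0,"y":-0.05,"z":0,"ax":0,"ay":0,"az":0,"hand":0.078},{"x":0,"y":-0.05,"z":0,"ax":0,"ay":0,"az":0,"hand":0.078},{"x":0,"y":0,"z":0,"ax":0,"ay":0,"az":0,"hand":0.078}]' 20
python3 -c "
from h import *
t=tow([[-.12,-.09]])[0]; plan(t[0],t[1],.13,180-4.45)
c=cam('top');im=c['pixels'];s=cam('scene')['pixels']
a=cv2.resize(im[145:220,180:265],None,fx=5,fy=5,interpolation=cv2.INTER_CUBIC);b=cv2.resize(s[185:245,270:342],None,fx=5,fy=5,interpolation=cv2.INTER_CUBIC)
b=cv2.copyMakeBorder(b,0,a.shape[0]-b.shape[0],0,0,cv2.BORDER_CONSTANT)
cv2.imwrite('pics/a9.png',cv2.hconcat([a,b])[:,:,::-1])"
```

```text
time_s: 22.65
ee_pos: [0.4528, 0.1197, 0.1245]
eef_rot: [0.734, 0.679, 0.002, 0.002]
ft_force: [0.4, -0.0, 0.7]
grip_width: 0.0781
t 22.65 p [0.4528 0.1197 0.1245] F [ 0.4 -0.   0.7] w 0.0781 q [ 0.26  0.04 -0.37  1.16 -0.    1.91]
tool yaw 85.5 shift mm [-153.    31.9   -5.4]
turn [ 0.0052  0.0048 -1.5717] shift after turn [ -31.7 -153.    -5.5]
```

View pics/a9.png

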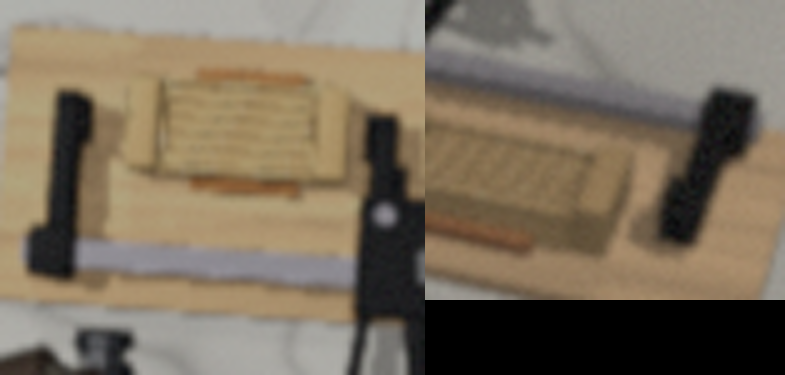

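The picture shows the rail (145,125) tight against the tray, square and flush at both ends, and the jaw unmoved. Next is the trigger: I'll turn the hand a quarter turn and move above the handle.

```bash
python3 -m creep '[{"x":-0.02,"y":0.004,"z":0,"ax":0,"ay":0,"az":0,"hand":0.085},{"x":-0.02,"y":0.004,"z":0,"ax":0,"ay":0,"az":0,"hand":0.085},{"x":-0.02,"y":0.004,"z":0,"ax":0,"ay":0,"az":0,"hand":0.085},{"x":-0.02,"y":0.004,"z":0,"ax":0,"ay":0,"az":0,"hand":0.085},{"x":-0.02,"y":0.004,"z":0,"ax":0,"ay":0,"az":0,"hand":0.085},{"x":-0.02,"y":0.004,"z":0,"ax":0,"ay":0,"az":0,"hand":0.085},{"x":0,"y":0,"z":0,"ax":0,"ay":0,"az":-0.16,"hand":0.085},{"x":0,"y":0,"z":0,"ax":0,"ay":0,"az":-0.16,"hand":0.085},{"x":0,"y":0,"z":0,"ax":0,"ay":0,"az":-0.16,"hand":0.085},{"x":0,"y":0,"z":0,"ax":0,"ay":0,"az":-0.16,"hand":0.085},{"x":0,"y":0,"z":0,"ax":0,"ay":0,"az":-0.16,"hand":0.085},{"x":0,"y":0,"z":0,"ax":0,"ay":0,"az":-0.16,"hand":0.085},{"x":0,"y":0,"z":0,"ax":0,"ay":0,"az":-0.16,"hand":0.085},{"x":0,"y":0,"z":0,"ax":0,"ay":0,"az":-0.16,"hand":0.085},{"x":0,"y":0,"z":0,"ax":0,"ay":0,"az":-0.16,"hand":0.085},{"x":0,"y":0,"z":0,"ax":0,"ay":0,"az":-0.13,"hand":0.085},{"x":0,"y":0,"z":0,"ax":0,"ay":0,"az":0,"hand":0.085}]' 20
python3 -c "
from h import *
t=tow([[-.096,-.097]])[0]; plan(t[0],t[1],.09,178)"
```

```text
time_s: 24.88
ee_pos: [0.501, -0.0125, 0.1299]
eef_rot: [0.02, 1.0, -0.0, 0.012]
ft_force: [0.2, 0.2, -0.1]
grip_width: 0.0849
t 24.875 p [ 0.501  -0.0125  0.1299] F [ 0.2  0.2 -0.1] w 0.0849 q [-0.02  0.08 -0.31  1.15 -0.    0.02]
tool yaw 177.7 shift mm [  4.8 -31.9  39.8]
turn [-0.0002  0.0247 -0.0052] shift after turn [  4.  -31.9  39.9]
```

```bash
python3 -m creep '[{"x":0.004,"y":-0.01,"z":0.005,"ax":0,"ay":0.025,"az":-0.005,"hand":0.085},{"x":0,"y":-0.01,"z":0.009,"ax":0,"ay":0,"az":0,"hand":0.085},{"x":0,"y":-0.009,"z":0.009,"ax":0,"ay":0,"az":0,"hand":0.085},{"x":0,"y":0,"z":0.009,"ax":0,"ay":0,"az":0,"hand":0.085},{"x":0,"y":0,"z":0,"ax":0,"ay":0,"az":0,"hand":0.085}]' 20
python3 -c "
from h import *
t=tow([[-.096,-.097]])[0]; plan(t[0],t[1],.014,178)
s=cam('scene')['pixels']
cv2.imwrite('pics/a10.png',cv2.resize(s[130:230,200:320],None,fx=6,fy=6,interpolation=cv2.INTER_CUBIC)[:,:,::-1])"
```

```text
time_s: 25.5
ee_pos: [0.4963, -0.0444, 0.0946]
eef_rot: [0.021, 1.0, -0.0, -0.002]
ft_force: [-0.6, 0.8, 0.4]
grip_width: 0.0849
t 25.5 p [ 0.4963 -0.0444  0.0946] F [-0.6  0.8  0.4] w 0.0849 q [-0.09  0.12 -0.35  1.11 -0.   -0.05]
tool yaw 177.63 shift mm [ 0.1  0.2 80.6]
turn [-0.0002 -0.0035 -0.0064] shift after turn [ 0.4  0.2 80.6]
```

View pics/a10.png

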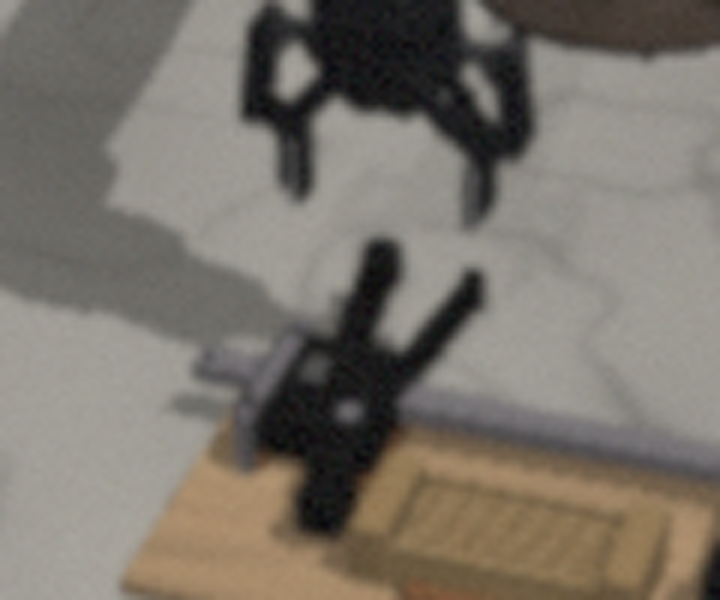

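The fingers at crop (297,190) and (478,215) hang above the handle (380,245) and trigger (470,280). I'll project where they would land at blade height.

```bash
python3 -c "
from h import *
s=cam('scene')
p=manip.sense()['ee_pos']
for dx in(0,.04):
  for dy in(-.0425,0,.0425): 
    u=proj(s,[[p[0]+dx,p[1]+dy,.046]])[0]; print(dx,dy,((u-[200,130]+.5)*6).round())
f=lambda u,v,z:print((1000*tob(onz(s,[[200+(u+.5)/6-.5,130+(v+.5)/6-.5]],z))).round(1)[0])
print('blade tip, root +y edge; handle tip, root -y edge; tray end corner(-x)');f(478,275,.046);f(412,375,.046);f(372,242,.047);f(340,325,.047);f(640,498,.04)
f(297,198,p[2]+.013);f(478,225,p[2]+.013);print(tob(p))"
```

```text
0 -0.0425 [309. 302.]
0 0 [387. 313.]
0 0.0425 [466. 324.]
0.04 -0.0425 [287. 344.]
0.04 0 [367. 356.]
0.04 0.0425 [448. 367.]
blade tip, root +y edge; handle tip, root -y edge; tray end corner(-x)
[-144.   -61.8]
[-45.8 -66.4]
[-155.8 -125.8]
[ -75.1 -115.5]
[ 7.7 65.4]
[ -92.7 -144.1]
[-96.6 -48.1]
[[-0.0950474  -0.09698605]]
```

The projected fingers clear the blade by about 10 mm and the handle by about 20 mm. Descending.

```bash
python3 -m creep '[{"x":0,"y":0,"z":0.009,"ax":0,"ay":0,"az":-0.006,"hand":0.085},{"x":0,"y":0,"z":0.009,"ax":0,"ay":0,"az":0,"hand":0.085},{"x":0,"y":0,"z":0.009,"ax":0,"ay":0,"az":0,"hand":0.085},{"x":0,"y":0,"z":0.009,"ax":0,"ay":0,"az":0,"hand":0.085},{"x":0,"y":0,"z":0,"ax":0,"ay":0,"az":0,"hand":0.085}]' 20
python3 -c "
from h import *
t=tow([[-.096,-.097]])[0]; plan(t[0],t[1],.014,178)"
```

```text
time_s: 26.22
ee_pos: [0.4969, -0.0435, 0.0573]
eef_rot: [0.017, 1.0, -0.0, -0.001]
ft_force: [-0.7, -0.1, -0.4]
grip_width: 0.085
t 26.225 p [ 0.4969 -0.0435  0.0573] F [-0.7 -0.1 -0.4] w 0.085 q [-0.09  0.14 -0.41  1.02 -0.   -0.05]
tool yaw 178.1 shift mm [ 0.9 -0.7 43.3]
turn [-0.0003 -0.0015  0.0018] shift after turn [ 0.9 -0.7 43.3]
```

```bash
python3 -m creep '[{"x":0,"y":0,"z":0.009,"ax":0,"ay":0,"az":0,"hand":0.085},{"x":0,"y":0,"z":0.009,"ax":0,"ay":0,"az":0,"hand":0.085},{"x":0,"y":0,"z":0.009,"ax":0,"ay":0,"az":0,"hand":0.085},{"x":0,"y":0,"z":0.009,"ax":0,"ay":0,"az":0,"hand":0.085},{"x":0,"y":0,"z":0.003,"ax":0,"ay":0,"az":0,"hand":0.085},{"x":0,"y":0,"z":0,"ax":0,"ay":0,"az":0,"hand":0.085}]' 20
python3 -c "
from h import *
t=tow([[-.096,-.107]])[0]; plan(t[0],t[1],.014,178)"
```

```text
time_s: 26.98
ee_pos: [0.4969, -0.0436, 0.0155]
eef_rot: [0.017, 1.0, -0.0, -0.001]
ft_force: [-0.2, 0.3, 0.4]
grip_width: 0.085
t 26.975 p [ 0.4969 -0.0436  0.0155] F [-0.2  0.3  0.4] w 0.085 q [-0.09  0.17 -0.47  0.93 -0.   -0.05]
tool yaw 178.1 shift mm [  1.4 -10.6   1.5]
turn [-0.0003 -0.0014  0.0017] shift after turn [  1.4 -10.6   1.5]
```

```bash
python3 -m creep '[{"x":0,"y":-0.005,"z":0,"ax":0,"ay":0,"az":0,"hand":0.075},{"x":0,"y":-0.005,"z":0,"ax":0,"ay":0,"az":0,"hand":0.065},{"x":0,"y":0,"z":0,"ax":0,"ay":0,"az":0,"hand":0.05},{"x":0,"y":0,"z":0,"ax":0,"ay":0,"az":0,"hand":0.04},{"x":0,"y":0,"z":0,"ax":0,"ay":0,"az":0,"hand":0.03},{"x":0,"y":0,"z":0,"ax":0,"ay":0,"az":0,"hand":0.025},{"x":0,"y":0,"z":0,"ax":0,"ay":0,"az":0,"hand":0.025}]' 20
python3 -c "
from h import *
t=tow([[-.096,-.107]])[0]; plan(t[0],t[1],.014,178)"
python3 -m creep '[{"x":0,"y":0,"z":0,"ax":0,"ay":0,"az":0,"hand":0.025},{"x":0,"y":0,"z":0,"ax":0,"ay":0,"az":0,"hand":0.025},{"x":0,"y":0,"z":0,"ax":0,"ay":0,"az":0,"hand":0.025}]' 20
```

```text
time_s: 27.85
ee_pos: [0.4973, -0.0542, 0.0181]
eef_rot: [0.016, 1.0, 0.001, 0.001]
ft_force: [-0.8, 1.7, -1.2]
grip_width: 0.0303
t 27.85 p [ 0.4973 -0.0542  0.0181] F [-0.8  1.7 -1.2] w 0.0303 q [-0.11  0.17 -0.47  0.93  0.   -0.08]
tool yaw 178.2 shift mm [2.1 0.  4.1]
turn [0.002  0.0013 0.0034] shift after turn [2.1 0.  4.1]
time_s: 28.22
ee_pos: [0.4973, -0.0542, 0.0181]
eef_rot: [0.015, 1.0, 0.001, 0.001]
ft_force: [-0.6, 0.4, -0.2]
grip_width: 0.0305
```

A full squeeze reaches 30.3 mm with balanced forces. Now I'll release fully and pump again.

```bash
python3 -m creep '[{"x":0,"y":0,"z":0,"ax":0,"ay":0,"az":0,"hand":0.0854},{"x":0,"y":0,"z":0,"ax":0,"ay":0,"az":0,"hand":0.0854},{"x":0,"y":0.001,"z":0.003,"ax":0,"ay":0,"az":0,"hand":0.0854},{"x":0,"y":0.001,"z":0,"ax":0,"ay":0,"az":0,"hand":0.0854},{"x":0,"y":0,"z":0,"ax":0,"ay":0,"az":0,"hand":0.0854},{"x":0,"y":0,"z":0,"ax":0,"ay":0,"az":0,"hand":0.0854}]' 20
python3 -m creep '[{"x":0,"y":-0.001,"z":0,"ax":0,"ay":0,"az":0,"hand":0.07},{"x":0,"y":-0.001,"z":0,"ax":0,"ay":0,"az":0,"hand":0.06},{"x":0,"y":0,"z":0,"ax":0,"ay":0,"az":0,"hand":0.05},{"x":0,"y":0,"z":0,"ax":0,"ay":0,"az":0,"hand":0.04},{"x":0,"y":0,"z":0,"ax":0,"ay":0,"az":0,"hand":0.03},{"x":0,"y":0,"z":0,"ax":0,"ay":0,"az":0,"hand":0.025},{"x":0,"y":0,"z":0,"ax":0,"ay":0,"az":0,"hand":0.025},{"x":0,"y":0,"z":0,"ax":0,"ay":0,"az":0,"hand":0.025}]' 20
python3 -c "
from h import *
c=cam('top')['pixels']
cv2.imwrite('pics/a11.png',cv2.resize(c[145:245,180:292],None,fx=5,fy=5,interpolation=cv2.INTER_CUBIC)[:,:,::-1])"
```

```text
time_s: 28.98
ee_pos: [0.4978, -0.0526, 0.0151]
eef_rot: [0.016, 1.0, 0.0, 0.001]
ft_force: [-0.2, 0.5, 0.7]
grip_width: 0.0856
time_s: 29.98
ee_pos: [0.4983, -0.0542, 0.0172]
eef_rot: [0.015, 1.0, 0.001, 0.002]
ft_force: [-1.2, 1.3, 1.7]
grip_width: 0.0305
```

The viewer limit is reached, so I'll measure the jaw numerically against the earlier crop.

```bash
cat > jaw.py <<'E'
from h import *
def j(c,im):
    o=[]
    for r in (170,176,182,186):
        g=im[r,185:216].max(1).astype(int); k=np.where(g<70)[0]+185
        if len(k): o.append([r,int(k.min()),int(k.max()),(tob(onz(c,[[k.max()+.5,r]],.048))[0]*1000).round(1).tolist()])
    print(o)
c=cam("top")
old=np.zeros_like(c["pixels"]); old[145:245,180:292]=cv2.resize(cv2.imread("pics/t2.png")[:,:,::-1],(112,100),interpolation=cv2.INTER_AREA)
j(c,old); j(c,c["pixels"])
print(c["pixels"][176,185:240].max(1))
E
python3 jaw.py
```

```text
[[170, 191, 198, [44.3, 99.5]], [176, 191, 195, [24.8, 107.6]], [182, 190, 195, [5.8, 106.1]], [186, 190, 195, [-6.7, 105.1]]]
[[170, 198, 203, [45.4, 83.8]], [176, 198, 202, [26.2, 85.5]], [182, 197, 201, [7.1, 87.2]], [186, 197, 201, [-5.5, 86.2]]]
[173 172 173 172 173 173 172 172 172 172 169 141  75  37  33  31  21  49
  95 129 165 172 169 168 162 146 124 143 164 169 169 167 166 165 164 166
 166 166 166 163 165 164 164 164 163 162 161 161 157 158 159 161 161 158
 158]
```

The jaw has advanced about 20 mm, with a few mm left. Third pump.

```bash
python3 -m creep '[{"x":0,"y":0,"z":0,"ax":0,"ay":0,"az":0,"hand":0.0854},{"x":0,"y":0,"z":0,"ax":0,"ay":0,"az":0,"hand":0.0854},{"x":0,"y":0.001,"z":0.002,"ax":0,"ay":0,"az":0,"hand":0.0854},{"x":0,"y":0.001,"z":0,"ax":0,"ay":0,"az":0,"hand":0.0854},{"x":0,"y":0,"z":0,"ax":0,"ay":0,"az":0,"hand":0.0854},{"x":0,"y":0,"z":0,"ax":0,"ay":0,"az":0,"hand":0.0854}]' 20
python3 -m creep '[{"x":0,"y":-0.001,"z":0,"ax":0,"ay":0,"az":0,"hand":0.07},{"x":0,"y":0,"z":0,"ax":0,"ay":0,"az":0,"hand":0.06},{"x":0,"y":0,"z":0,"ax":0,"ay":0,"az":0,"hand":0.055},{"x":0,"y":0,"z":0,"ax":0,"ay":0,"az":0,"hand":0.05},{"x":0,"y":0,"z":0,"ax":0,"ay":0,"az":0,"hand":0.045}]' 20
python3 -m creep '[{"x":0,"y":0,"z":0,"ax":0,"ay":0,"az":0,"hand":0.04},{"x":0,"y":0,"z":0,"ax":0,"ay":0,"az":0,"hand":0.035},{"x":0,"y":0,"z":0,"ax":0,"ay":0,"az":0,"hand":0.03},{"x":0,"y":0,"z":0,"ax":0,"ay":0,"az":0,"hand":0.025},{"x":0,"y":0,"z":0,"ax":0,"ay":0,"az":0,"hand":0.025}]' 20
python3 jaw.py
```

```text
time_s: 30.82
ee_pos: [0.4981, -0.0525, 0.0145]
eef_rot: [0.016, 1.0, 0.0, 0.002]
ft_force: [-0.3, 0.4, 0.5]
grip_width: 0.0855
time_s: 31.45
ee_pos: [0.4987, -0.0498, 0.0159]
eef_rot: [0.015, 1.0, 0.005, 0.003]
ft_force: [-1.0, 4.6, 2.0]
grip_width: 0.0454
time_s: 32.08
ee_pos: [0.4985, -0.0515, 0.0167]
eef_rot: [0.013, 1.0, 0.002, 0.003]
ft_force: [-1.3, -0.2, 0.5]
grip_width: 0.0353
[[170, 191, 198, [44.3, 99.5]], [176, 191, 195, [24.8, 107.6]], [182, 190, 195, [5.8, 106.1]], [186, 190, 195, [-6.7, 105.1]]]
[[170, 199, 204, [45.6, 80.6]], [176, 199, 203, [26.4, 82.3]], [182, 198, 202, [7.3, 84.0]], [186, 198, 202, [-5.3, 83.1]]]
[172 173 173 173 172 173 172 172 172 173 175 169 140  76  35  32  31  17
  59 121 162 172 171 167 164 145 119 141 164 170 169 168 165 163 166 166
 166 166 165 165 164 164 165 164 163 162 163 160 156 158 159 161 159 158
 158]
```

```bash
python3 -m creep '[{"x":0,"y":0,"z":0,"ax":0,"ay":0,"az":0,"hand":0.025},{"x":0,"y":0,"z":0,"ax":0,"ay":0,"az":0,"hand":0.025},{"x":0,"y":0,"z":0,"ax":0,"ay":0,"az":0,"hand":0.025},{"x":0,"y":0,"z":0,"ax":0,"ay":0,"az":0,"hand":0.025}]' 20
python3 -c "
from h import *
c=cam('top'); im=c['pixels'].astype(int)
o=cv2.resize(cv2.imread('pics/a9.png')[:,:425,::-1],(85,75),interpolation=cv2.INTER_AREA).astype(int)
n=im[145:220,180:265]
d=np.abs(o-n).max(2); print('rail/tray diff', d[14:38,26:72].mean(), 'per column',d[14:38,24:40].mean(0).round(0))
for k in(28,): print('old',o[10:40,k].sum(1)//3); print('new',n[10:40,k].sum(1)//3)
print(o[22,20:40].sum(1)//3, n[22,20:40].sum(1)//3)
plan(*manip.sense()['ee_pos'])"
```

```text
time_s: 32.62
ee_pos: [0.4985, -0.0515, 0.0167]
eef_rot: [0.013, 1.0, 0.002, 0.003]
ft_force: [-0.6, -1.4, 2.1]
grip_width: 0.0355
rail/tray diff 3.023550724637681 per column [58. 27. 11.  9.  7.  4.  2.  4.  5.  4.  3.  2.  3.  3.  3.  3.]
old [140 139 143 141 135 138 144 146 145 145 145 144 144 143 143 143 142 143
 141 140 140 140 128 106 106 131 143 144 147 150]
new [139 138 140 139 133 136 143 145 146 144 143 142 142 143 141 141 140 140
 139 140 139 138 129 104  92 101 111 112 117 120]
[116 117 119 123 129 130 137 144 144 143 130 105  95 103 123 131 132 132
 136 139] [ 35  30  27  23  40  89 139 146 142 139 134 107  94 100 120 127 128 132
 134 138]
t 32.675 p [ 0.4985 -0.0515  0.0166] F [-1.8 -1.6  3.7] w 0.0353 q [-0.11  0.17 -0.47  0.92  0.01 -0.08]
tool yaw 178.48 shift mm [0. 0. 0.]
```

The trigger has stalled at 35.3 mm, about 0.21 rad, with a 20 N squeeze. The jaw's edge now meets the rail, and the rail and tray pixels match those from before clamping. Handing in.

```bash
python3 -c "
from plant import manip
print(manip.job_done()); s=manip.sense(); print(s['time_s'],s['grip_width'],s['ft_force'])"
```

```text
the job is handed in; nothing more can be done
None
the job is handed in; nothing more can be done
```

The rail stands home against the tray's bare end, the jaw has closed on it, and I handed the job in at about 32.7 s with the trigger still squeezed. No verdict was reported.

**Placing the rail:** I took the smaller bamboo bar. My first placing stopped a few mm short because the finger pads caught the tray's corners. The cameras had put the tray's centre about 4 mm off, so I found it by closing the fingers on the tray's sides. I then regripped the rail, pushed it home (10.7 N at contact), evened the ends by pinching rail and tray together, and let go. The picture after letting go showed it tight, square and flush, with the jaw unmoved.

**Clamping:** I pumped the trigger three times with the gripper at 20 N.
- The first two squeezes reached the stop (30.3 mm over both backs) and moved the jaw about 20 mm.
- The third stalled at 35.3 mm, about 0.21 rad and below the 0.25 limit, and held steady.

**Last checks:**
- **Jaw on the rail:** its edge meets the rail in the top view.
- **Rail position:** the rail and tray pixels match those from before clamping, so the rail did not shift.
- **Wrist force:** under about 5 N.
- **Not checked directly:** I reached the viewer's 12-picture limit, so these final checks are from pixel values only. The 20 N on the rail is inferred from the grip setting.

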